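# Squeeze a bush home with the bench locking clamp, then release it

### The job

Load the aluminium airer strut into the bench locking clamp: eye end flat on the base plate under the open jaw, bush upwards, slid back until it is felt to sit snugly in the V-stop, without ramming it, and let go of it. Press the clamp's handle down until it snaps over centre and stays locked by itself, so that the jaw squeezes the strut's brass bush fully home; do not lean on the handle once it has locked, and do not push the bush with the gripper. Then lift the release lever at the handle's tail so that the clamp springs fully open, and leave the strut lying free in the V-stop with its bush home; do not disturb the other things on the worktop.

Things in the scene. Friction and masses are not known exactly. Their poses are not given: they have to be found in the camera images.
- strut: Loose cast aluminium airer strut, lying flat: a round eye (32 mm diameter, 12 mm high) at one end, then a straight bar 18 mm wide and 10 mm high to a rounded end 143 mm from the eye's centre. About 0.16 kg with its bush. Origin: centre of the eye on its underside; x points from the eye along the bar, z up.
- eye (a point): The same point: centre of the strut's eye on its underside.
- grip (a point): Where to take the strut: on the bar, 105 mm from the eye's centre, 5 mm above its underside (the bar is 18 mm wide there).
- bush: Brass flanged bush in the strut's eye (flange 24 mm diameter, 3 mm thick), started by hand and 6 to 9 mm proud. Slides only along the strut's z, with about 25 N friction. Its origin is the strut's origin when fully home (flange on the eye, its top 15 mm above the strut's underside) and higher by as much as it stands proud. The jaw squeezes it home; the gripper must not press on it.
- clamp: Fixed steel locking clamp on a base plate 80 mm wide, 10 mm thick, from x = -185 to 200 mm. Origin: on the bench below the jaw pivot; x points from handle to jaw nose, z up. Fixed lower handle along the middle, 37 mm wide, top at z = 67, ending in a knurled knob at x = -219. The moving handle with its sleeve is above; the release lever's tail sticks out behind it.
- stop: Adjustable V-stop: two walls 14 mm high at 45 degrees either side, open towards the clamp's +x, bolted on a slotted guide on the base plate. The eye pushed in the clamp's -x direction centres itself in it. The pose given is the guide's (clamp's origin, 10 mm higher); the V itself was last set by hand and may stand up to 4.5 mm either way along the guide, so feel for it.
- nest (a point): Point on top of the base plate (10 mm above the bench), on the spindle's line at clamp x = 105, y = 0. With the V-stop at its middle setting the centre of the eye's underside lies here when the eye touches both walls; otherwise up to 4.5 mm before or behind it. The strut's bar then points to the clamp's +x; the way in along the plate from +x is free.
- pad: Rubber tip of the jaw's spindle, 23 mm diameter, origin at its lowest point. Open, it stands about 42 mm above the base plate at clamp x = 111; the jaw's nose around it reaches to clamp x = 125 and z = 135. Locked, it presses firmly down on the bush.
- sleeve: Black rubber sleeve, 88 x 26 mm, on the moving handle: push down here. With a bush under the jaw the push at its end rises to 10 to 16 N, fades as the handle nears dead centre, then the handle snaps about 8 mm further down by itself onto a hard stop: locked. Origin: on the handle's pivot pin (clamp x = -10, z = 87 when locked); its x axis is level when locked, its rear 27 degrees up when open.
- press (a point): Point on top of the sleeve, 17 mm from its rear end, 178 mm behind and 32 mm above the handle's pivot when locked. Open: clamp x = -162, z = 193 (pivot then at x = -19, z = 83). Closing, it follows an arc about the pivot; locked it is about 75 mm lower and 26 mm further back than open.
- tail (a point): Middle of the release lever's flat tail, a steel tab 16 mm wide (along the clamp's y), 6 mm thick, sticking out 40 mm behind the sleeve. Locked: about clamp x = -235, z = 106, free at both sides and for 40 mm below. Open: clamp x = -210, z = 203. Pinch the tab across its width from above and lift; it follows an arc up and towards the clamp's +x.
- toggle (a joint): How far the clamp is closed: angle of its toggle link against the moving handle, rad. 0 = fully open (start; a spring holds it there), 0.68 = dead centre (link and handle in line), 0.757 = locked against its stop.
- lever (a joint): Release lever's hinge on the handle, rad: 0 = at rest (a spring returns it), up to 0.35 as the tail is lifted. On the locked clamp the tail first lifts about 3 mm (0.04 rad), then its nose meets the toggle link, and a lift of about 3 to 5 N breaks the lock; the handle then springs up by itself (tail up 97 mm).
- screwdriver: Bystander: screwdriver with black handle lying on the bench, to leave alone; origin mid-length, underside.
- wrench: Bystander: steel open-ended wrench lying flat, to leave alone.
- brush: Bystander: flat brush with wooden handle lying on the bench, to leave alone.
- jar: Bystander: closed glass jar, 64 mm diameter, 75 mm high; origin centre of its underside.
- mug: Bystander: white mug, 80 mm diameter, 92 mm high; origin centre of its underside.
- tray: Bystander: shallow steel tray, 100 x 140 x 25 mm, with spare brass bushes; origin centre of its underside.
- tape: Bystander: grey tape measure, 68 x 34 x 68 mm; origin centre of its underside.
- iron: Bystander: steam iron standing on its heel, 110 mm wide, 225 mm high; origin centre of its underside.
There are look-alikes about, which are no part of the job. Leave any red look-alike of the strut alone.

How it is judged:
By the outcome, as a careful person would: the job done as asked, in the order asked, and still so for the second after the job is handed in, with the robot touching nothing.
It also fails if it takes over 61 s, if anything falls off the work surface, if the arm or the gripper's body presses on something with over 40 N, if the wrist force passes 120 N, or if a joint passes its speed limit or range.

### The arm

A 6-joint arm with a two-finger parallel gripper is mounted at the origin on the work surface. World frame = base frame: x ahead of the robot, y to its left, z up, the work surface at z = 0. Lengths are in mm, angles in rad, forces in N, time in s.
With the tool pointing down it reaches from about 275 to 725 mm from the base axis. Payload 15.9 kg.
Tool frame: the origin (TCP) lies at the very end of the fingers, on their centre line; the grasp point (between the pads) lies manip.grip_point_offset behind it (manip.grip_point_offset is the distance from the TCP to the grasp point, in mm); z points along the fingers, y is the direction in which the jaws open and shut (so a half turn about z gives the same grasp; the last joint's range is limited). The gripper opens to 85 mm and grips with 20 to 120 N. Pads are 22 mm wide; open, the fingers measure 114 mm over their backs; the gripper's body (76 mm by 85 mm) begins 54 mm behind the grasp point. The pads swing forward as they close: fully open they stand 13 mm farther back than shut.
Start: joints at [-1.285, 0.213, -0.034, 1.323, 0, 1.571], TCP at [140.957, -479.705, 231.306] pointing down, gripper open.
Joint ranges: [-2.98, 2.98], [-0.74, 1.72], [-1.14, 1.35], [-2.1, 2.04], [-1.57, 1.44], [-3.14, 3.14]. Speed limits (rad/s): [1.89, 1.89, 2.39, 2.57, 3.14, 3.14].

### API

Orientations are given as a rotation vector (axis times angle).
In Python, from workcell import manip gives the robot as it stands.
- The arm moves only by the shell command python3 -m creep 'ROWS' [FORCE]. ROWS is a JSON object of lists of equal length, an entry for each row: "xyz": the shift along the world's x, y, z in m, a list of three; "angular": the turn, a rotation vector about the world's x, y, z in rad, a list of three; "hand": the finger opening in m, from 0 to 0.0854. In form: {"xyz": [[x, y, z], ...], "angular": [[rx, ry, rz], ...], "hand": [hand, ...]}. A call has 1 to 5 rows; each row shifts and turns the commanded pose from where the row before left it; what a row does not reach is not made up. A row lasts 1/12 s, in which the tool goes at most 41.7 mm and 7.16 degrees, less where a joint would pass 70% of its speed; a pose out of reach is approached as far as the arm can. A call with a gripper value outside its range is refused whole. The fingers move at their own pace and stop on an object; FORCE is the grip in N (left out, the last holds). Time passes only in rows, so rows that do not move let the fingers close. It gives the time, the measured TCP pose, the force and the opening at its end, in the units of the state.
- manip.sense(): the state, without advancing time (a new reading comes with each control period).
- manip.camera(name): name is "scene" or "top" or "wrist"; returns a dict with "pixels" (400x640x3 uint8, red, green, blue), "K" (3x3 intrinsics, pixels), "world_from_camera" (4x4, takes a point from camera to world coordinates). Camera axes: x right, y up, looking along -z (the intrinsics and any distortion apply to the point x, -y, -z); pixel columns grow to the right and rows downward; lengths in mm; the calibration is good to about 2 mm. A picture is of the moment at which its call begins. There is no depth.
- manip.hand_in(): hands the job in, once; it reports no verdict.
The state is a dict: "clock": time; "qpos": joint angles; "qvel": joint speeds; "effort": joint torques, N m; "tool_pos": TCP position; "eef_rot": TCP orientation; "contact_force": force on the tool from outside, world axes, zero at the start; "moment": the same for the moment, N m; "gripper_width": opening from 0.0 (shut) to 1.0 (fully open).
Only numpy, scipy, OpenCV 4.12 (cv2) and the standard library are available. Lean on these libraries where they do the work, as an engineer would, in place of code of your own. Each camera call takes 0.05 s, during which the arm holds its last target.

## Working session

There is one attempt and no reset: what is moved stays moved. The work goes in short steps, Python scripts to look and compute and a shell command to move; the robot and the scene stay as the last step left them, time stands still between calls to the robot, and variables do not carry over. Pictures are saved under pics/ and viewed, and the job is handed in when it is done.

```bash
ls; mkdir -p pics
python3 - <<'E'
from workcell import manip
import cv2
s=manip.sense();print(s, manip.grip_point_offset)
for n in ["scene","top","wrist"]:
    c=manip.camera(n);cv2.imwrite(f"pics/{n}0.png",c["pixels"][:,:,::-1]);print(n,c["K"],c["world_from_camera"],[k for k in c])
E
```

```text
pics
{'clock': 0.0, 'qpos': array([-1.28503990e+00,  2.13378978e-01, -3.50693213e-02,  1.32352962e+00,
       -2.61694901e-06,  1.57079784e+00]), 'qvel': array([ 6.71115011e-04, -1.55619064e-03, -1.23540374e-03,  2.46964552e-05,
        2.69099938e-03,  3.23292646e-04]), 'effort': array([ 8.51642180e-04, -6.86162567e+01,  4.87112796e+01,  1.76972954e-02,
        7.29833772e-06, -5.33625879e-06]), 'tool_pos': array([ 140.8392903 , -479.37889934,  230.80071998]), 'eef_rot': array([-3.10842370e+00, -4.47170676e-01,  2.68257677e-04]), 'contact_force': array([-0.88383022, -0.47144395,  0.23963829]), 'moment': array([-0.03338948, -0.00419475, -0.01517242]), 'gripper_width': 0.9998248265448569} 18.700000000000003
scene [[441.0866221    0.         321.78253121]
 [  0.         441.0866221  201.57221874]
 [  0.           0.           1.        ]] [[ 7.75037877e-01 -3.23645498e-01  5.42742924e-01  1.06221890e+03]
 [ 6.31841370e-01  4.09993649e-01 -6.57785445e-01 -7.10032800e+02]
 [-9.63185401e-03  8.52736067e-01  5.22253221e-01  7.46429054e+02]
 [ 0.00000000e+00  0.00000000e+00  0.00000000e+00 
[... 230 characters left out ...]
2e-02  3.69142918e+02]
 [-9.99641590e-01  1.98008351e-02 -1.80171545e-02  2.99708731e+01]
 [-1.67948628e-02  6.02516063e-02  9.98041921e-01  1.30550203e+03]
 [ 0.00000000e+00  0.00000000e+00  0.00000000e+00  1.00000000e+00]] ['pixels', 'K', 'world_from_camera']
wrist [[347.32996425   0.         311.18576296]
 [  0.         347.32996425 204.56027578]
 [  0.           0.           1.        ]] [[ 2.81562407e-01  9.24109261e-01  2.58349927e-01  2.07328307e+02]
 [-9.59540523e-01  2.71765833e-01  7.36567537e-02 -4.59183779e+02]
 [-2.14379464e-03 -2.68636197e-01  9.63239325e-01  3.73364226e+02]
 [ 0.00000000e+00  0.00000000e+00  0.00000000e+00  1.00000000e+00]] ['pixels', 'K', 'world_from_camera']
```

View pics/scene0.png

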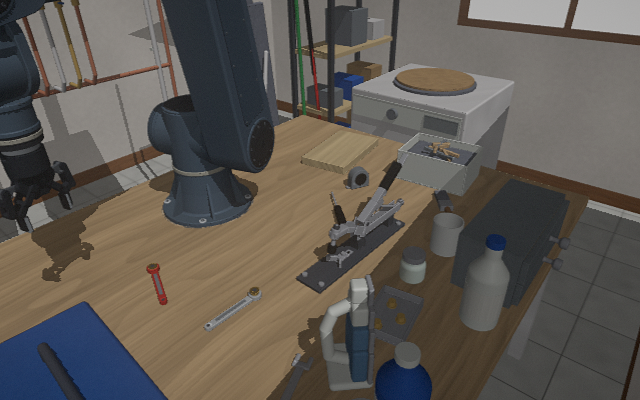

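View pics/top0.png

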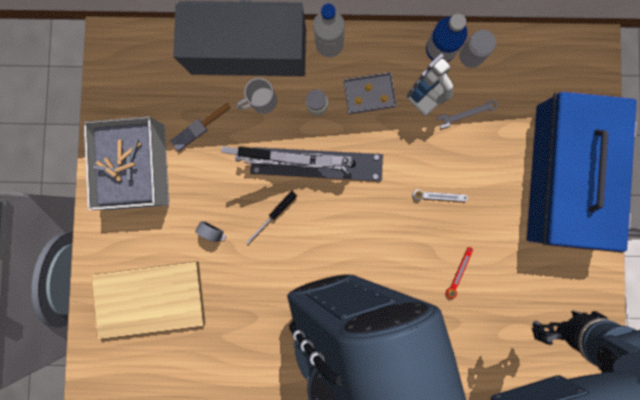

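View pics/wrist0.png

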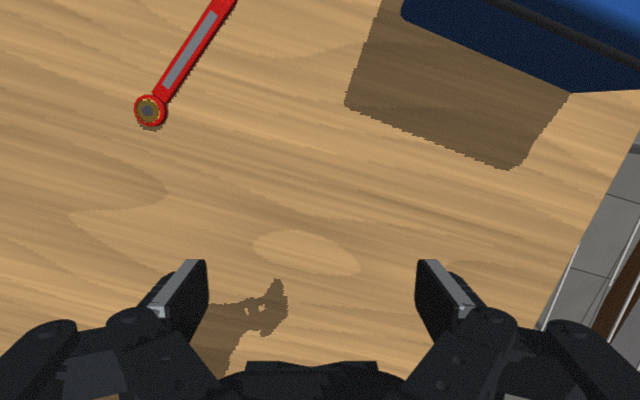

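```bash
cat > h.py <<'E'
from workcell import manip
import cv2, numpy as np
from scipy.spatial.transform import Rotation as R
def cast(c,u,v,z):
    K=c["K"];T=np.array(c["world_from_camera"])
    d=T[:3,:3]@np.array([(u-K[0,2])/K[0,0],-(v-K[1,2])/K[1,1],-1.0]);o=T[:3,3]
    return o+d*(z-o[2])/d[2]
def proj(c,p):
    K=c["K"];T=np.array(c["world_from_camera"])
    q=T[:3,:3].T@(np.array(p)-T[:3,3]); return K[0,0]*q[0]/-q[2]+K[0,2], K[1,1]*-q[1]/-q[2]+K[1,2]
def crop(c,x0,y0,x1,y1,f,name):
    im=c["pixels"][y0:y1,x0:x1,::-1];cv2.imwrite("pics/"+name,cv2.resize(im,None,fx=f,fy=f,interpolation=cv2.INTER_CUBIC))
def st():
    s=manip.sense();print("t%.2f"%s["clock"],s["tool_pos"].round(1),s["eef_rot"].round(3),"F",s["contact_force"].round(1),"M",s["moment"].round(2),"g%.3f"%s["gripper_width"]);return s
E
python3 - <<'E'
from h import *
c=manip.camera("top")
crop(c,210,130,410,230,4,"topc.png")
crop(c,400,180,480,240,8,"tops.png")
s=manip.camera("scene")
crop(s,280,150,420,300,4,"scc.png")
E
```

```text
(no output)
```

View pics/topc.png

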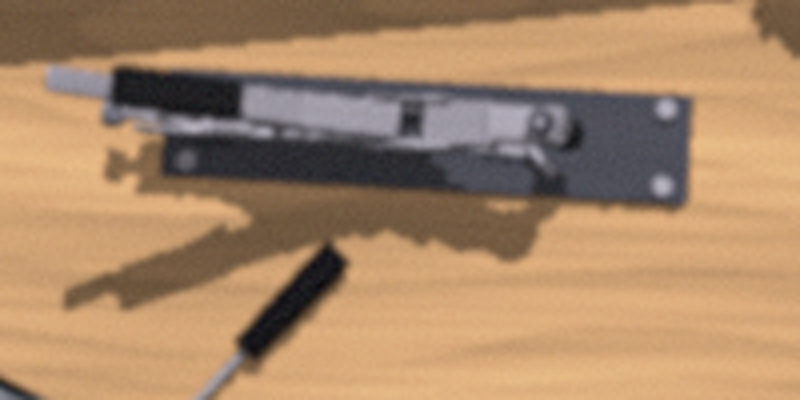

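View pics/tops.png

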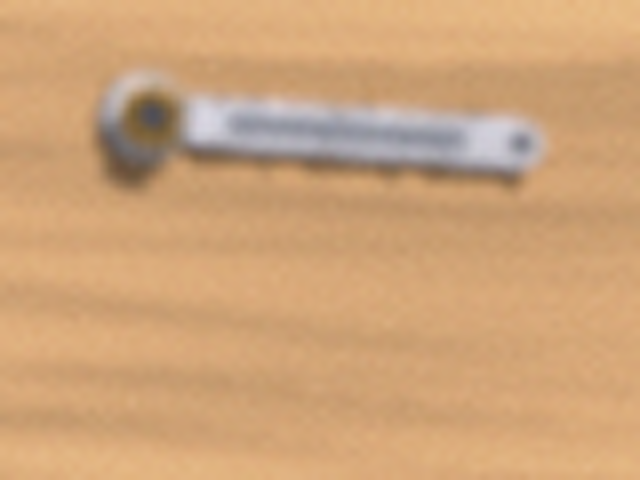

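View pics/scc.png

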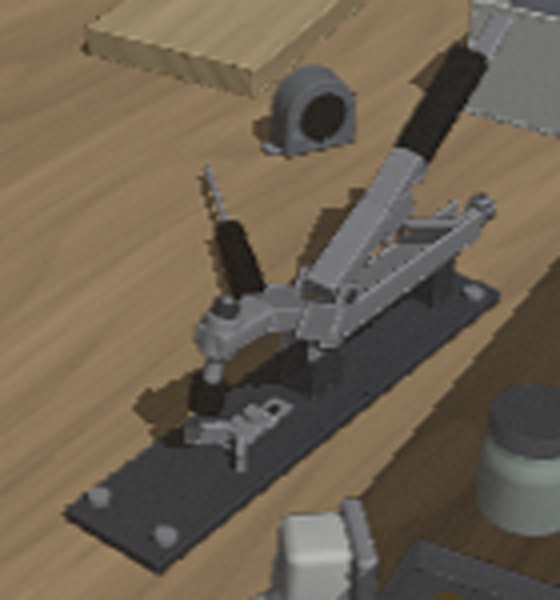

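Run:
```python
from h import *
c=manip.camera("top")
P=lambda u,v,z:cast(c,210+u/4,130+v/4,z)[:2]
a,b,r=P(692,97,10),P(684,205,10),P(163,175,10)
print("plate",a,b,r)
xa=(b-r)/np.linalg.norm(b-r);print("len",np.linalg.norm(b-r),"wid",np.linalg.norm(a-b),"ang",np.arctan2(*xa[::-1]))
ya=np.array([-xa[1],xa[0]])
o=(a+b)/2-200*xa;print("origin",o,"nest",o+105*xa, "from rear",r+40*ya+185*xa)
print("press",o-162*xa,"tail",o-235*xa)
Q=lambda u,v,z:cast(c,400+u/8,180+v/8,z)[:2]
e=Q(147,115,17);t=Q(547,142,6);l=Q(200,127,10);rr=Q(520,143,10)
d=rr-l;print("strut eye",e,"tip",t,np.linalg.norm(t-e),"ang",np.arctan2(d[1],d[0]),np.arctan2((t-e)[1],(t-e)[0]))
```

```text
plate [ 548.92834268 -103.62165455] [470.2018647  -98.90834945] [484.68332299 279.73154586]
len 378.9167229864942 wid 78.86744309801003 ang -1.6090236866697403
origin [517.2087137   98.58888269] nest [513.19581845  -6.33440678] from rear [517.58376066  93.33798052]
press [523.40003782 260.47052929] tail [526.18995547 333.4171972 ]
strut eye [ 433.99728615 -205.73324259] tip [ 427.68585919 -351.66195842] 146.06513689617037 ang -1.6008743786896322 -1.6140194581783842
```

```bash
python3 -m creep '{"xyz":[[0.029,0.015,-0.003],[0.029,0.015,-0.003],[0.029,0.015,-0.003],[0.029,0.015,-0.003],[0.029,0.015,-0.003]],"angular":[[0,0,0.124],[0,0,0.124],[0,0,0.124],[0,0,0.124],[0,0,0.124]],"hand":[0.06,0.06,0.06,0.06,0.06]}' 50
python3 -m creep '{"xyz":[[0.029,0.015,-0.003],[0.029,0.015,-0.003],[0.029,0.015,-0.003],[0.029,0.015,-0.003],[0.029,0.015,-0.003]],"angular":[[0,0,0.124],[0,0,0.124],[0,0,0.124],[0,0,0.124],[0,0,0.124]],"hand":[0.06,0.06,0.06,0.06,0.06]}' 50
python3 - <<'E'
from h import *
s=st();print(R.from_rotvec(s["eef_rot"]).as_matrix().round(3))
E
```

```text
clock: 0.72
tool_pos: [287.1, -403.8, 216.2]
eef_rot: [2.821, 1.383, 0.0]
contact_force: [0.2, -0.5, 0.4]
gripper_width: 0.7
clock: 1.13
tool_pos: [432.3, -328.6, 201.2]
eef_rot: [2.264, 2.178, 0.0]
contact_force: [-0.6, -0.1, 0.8]
gripper_width: 0.707
t1.13 [ 432.3 -328.6  201.2] [2.264 2.178 0.   ] F [-0.6 -0.1  0.8] M [-0.01 -0.01 -0.02] g0.707
[[ 0.039  0.999  0.   ]
 [ 0.999 -0.039 -0.   ]
 [-0.     0.    -1.   ]]
```

Run:
```python
from h import *
c=manip.camera("wrist");crop(c,0,0,640,400,1.25,"w1.png")
for p in [(434,-206,0),(430,-311,10),(432,-328,12)]: print(proj(c,p))
```

```text
(np.float64(306.6795879242261), np.float64(47.34094952266676))
(np.float64(307.04958071761354), np.float64(163.66035084601504))
(np.float64(309.8201140562845), np.float64(181.2681703808306))
```

View pics/w1.png

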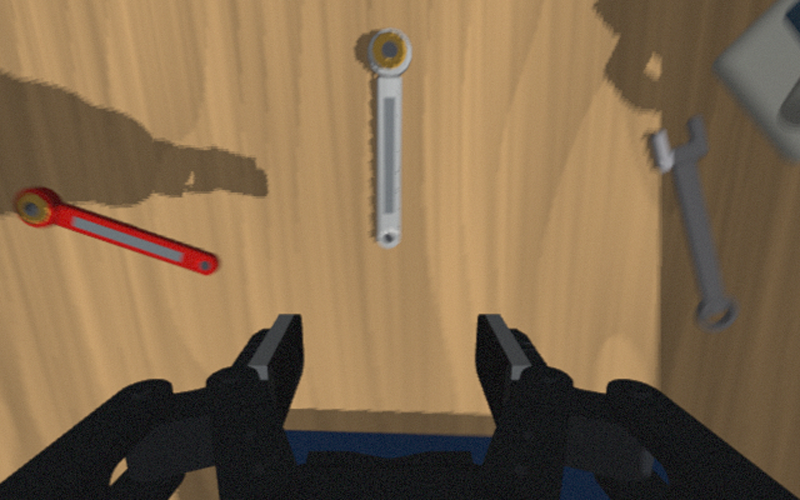

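Run:
```python
from h import *
c=manip.camera("wrist");im=c["pixels"].astype(int)
hsv=cv2.cvtColor(c["pixels"],cv2.COLOR_RGB2HSV)
m=((hsv[...,1]<45)&(hsv[...,2]>120)).astype(np.uint8);m[:, :270]=0;m[:,350:]=0;m[215:]=0
for v in [70,90,110,130,150,170,180,190]:
    x=np.nonzero(m[v])[0]
    if len(x): 
        p=cast(c,(x.min()+x.max()+1)/2,v+.5,10);print(v,x.min(),x.max(),p.round(1))
ys=np.nonzero(m.any(1))[0];print(ys.min(),ys.max())
x=np.nonzero(m[ys.max()-1])[0];print("tip",cast(c,x.mean()+.5,ys.max()+1,8).round(1))
e=cast(c,389.5/1.25,49.5/1.25,21).round(1);print("flange ctr @z21",e)
n,l,s,ce=cv2.connectedComponentsWithStats(m);print(s[s[:,4]>100],)
x=np.nonzero(m[40])[0];print("eye row40",x.min(),x.max(),cast(c,(x.min()+x.max()+1)/2,40.5,12).round(1)); print("eye top",cast(c,311,ys.min(),12))
```

```text
70 298 316 [ 436.8 -224.1   10. ]
90 298 316 [ 436.3 -241.2   10. ]
110 298 315 [ 435.3 -258.8   10. ]
130 297 315 [ 434.3 -276.9   10. ]
150 297 314 [ 433.3 -295.5   10. ]
170 297 314 [ 432.7 -314.8   10. ]
180 297 313 [ 431.9 -324.6   10. ]
190 297 313 [ 431.6 -334.6   10. ]
28 202
tip [ 430.7 -347.9    8. ]
flange ctr @z21 [ 441.1 -200.7   21. ]
[[     0      0    640    400 253351]
 [   294     28     32    175   2648]]
eye row40 321 324 [ 451.1 -200.1   12. ]
eye top [ 440.87508873 -189.88895176   12.        ]
```

```bash
python3 -m creep '{"xyz":[[0,0.0038,-0.036],[0,0.0038,-0.036],[0,0.0037,-0.036],[0,0.0037,-0.036],[0,0.0037,-0.036]],"angular":[[0,0,0],[0,0,0],[0,0,0],[0,0,0],[0,0,0]],"hand":[0.05,0.05,0.05,0.05,0.05]}' 50
python3 -m creep '{"xyz":[[0,0,-0.008],[0,0,-0.006],[0,0,-0.003],[0,0,0],[0,0,0]],"angular":[[0,0,-0.005],[0,0,0],[0,0,0],[0,0,0],[0,0,0]],"hand":[0.045,0.04,0.04,0.04,0.04]}' 50
python3 - <<'E'
from h import *
s=st()
c=manip.camera("wrist");crop(c,0,0,640,400,1.25,"w2.png")
E
```

```text
clock: 1.65
tool_pos: [430.4, -311.0, 20.0]
eef_rot: [2.272, 2.169, -0.0]
contact_force: [0.4, -0.2, -0.8]
gripper_width: 0.585
clock: 2.07
tool_pos: [431.9, -312.0, 6.0]
eef_rot: [2.275, 2.163, 0.001]
contact_force: [-0.5, -0.1, 0.3]
gripper_width: 0.465
t2.07 [ 431.9 -312.     6. ] [2.275e+00 2.163e+00 1.000e-03] F [-0.5 -0.1  0.3] M [0.04 0.03 0.03] g0.465
```

View pics/w2.png

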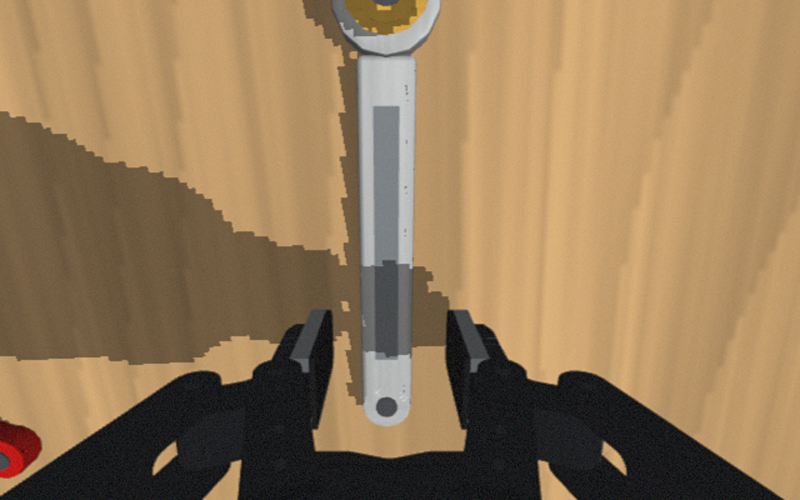

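```bash
python3 -m creep '{"xyz":[[0,0,-0.003],[0,0,0],[0,0,0],[0,0,0],[0,0,0]],"angular":[[0,0,0],[0,0,0],[0,0,0],[0,0,0],[0,0,0]],"hand":[0.03,0.02,0.01,0.005,0.005]}' 60
python3 -m creep '{"xyz":[[0,0,0],[0,0,0],[0,0,0]],"angular":[[0,0,0],[0,0,0],[0,0,0]],"hand":[0.005,0.005,0.005]}' 60
python3 - <<'E'
from h import *
s=st()
E
```

```text
clock: 2.53
tool_pos: [431.2, -311.2, 1.9]
eef_rot: [2.276, 2.165, 0.0]
contact_force: [-1.1, 1.4, 6.1]
gripper_width: 0.184
clock: 2.78
tool_pos: [431.2, -311.2, 1.9]
eef_rot: [2.276, 2.165, 0.0]
contact_force: [-1.2, 0.4, 5.4]
gripper_width: 0.188
t2.78 [ 431.2 -311.2    1.9] [2.276 2.165 0.   ] F [-1.2  0.4  5.4] M [ 0.14  0.3  -0.02] g0.188
```

```bash
python3 -m creep '{"xyz":[[0,0,0.010],[0,0,0.02],[0.005,0,0.02],[0.02,0.012,0.02],[0.025,0.02,0]],"angular":[[0,0,0.006],[0,0,0],[0,0,0],[0,0,0],[0,0,0]],"hand":[0.005,0.005,0.005,0.005,0.005]}' 60
python3 -m creep '{"xyz":[[0.015,0.025,0],[0.01,0.025,0],[0.002,0.025,0],[0,0.02,0],[0,0,0]],"angular":[[0,0,0],[0,0,0],[0,0,0],[0,0,0],[0,0,0]],"hand":[0.005,0.005,0.005,0.005,0.005]}' 60
python3 - <<'E'
from h import *
s=st();print(R.from_rotvec(s["eef_rot"]).as_matrix().round(3))
c=manip.camera("wrist");crop(c,0,0,640,400,1.25,"w3.png")
c=manip.camera("scene");crop(c,180,150,420,330,3.3,"s3.png")
E
```

```text
clock: 3.2
tool_pos: [482.3, -281.0, 76.0]
eef_rot: [2.269, 2.165, 0.001]
contact_force: [1.3, -0.7, -1.7]
gripper_width: 0.186
clock: 3.62
tool_pos: [507.9, -180.8, 71.9]
eef_rot: [-2.266, -2.175, -0.001]
contact_force: [1.0, -0.2, -1.3]
gripper_width: 0.186
t3.62 [ 507.9 -180.8   71.9] [-2.266e+00 -2.175e+00 -1.000e-03] F [ 1.  -0.2 -1.3] M [-0.06  0.05  0.04] g0.186
[[ 0.041  0.999 -0.   ]
 [ 0.999 -0.041  0.001]
 [ 0.001 -0.    -1.   ]]
```

View pics/w3.png

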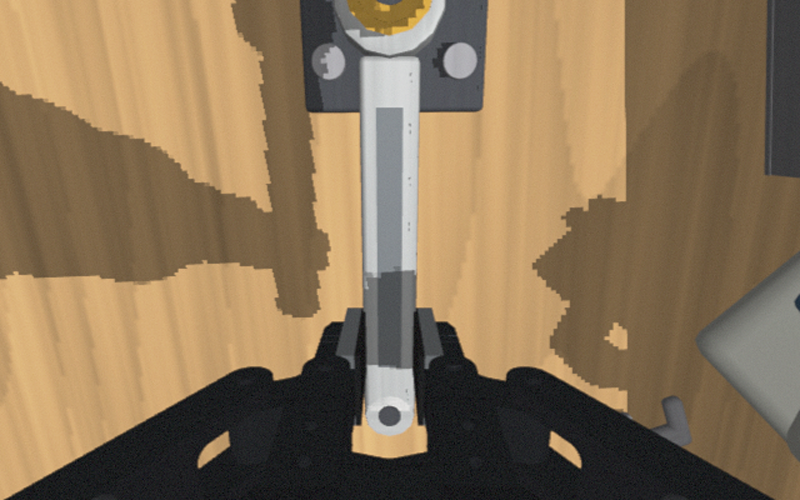

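View pics/s3.png

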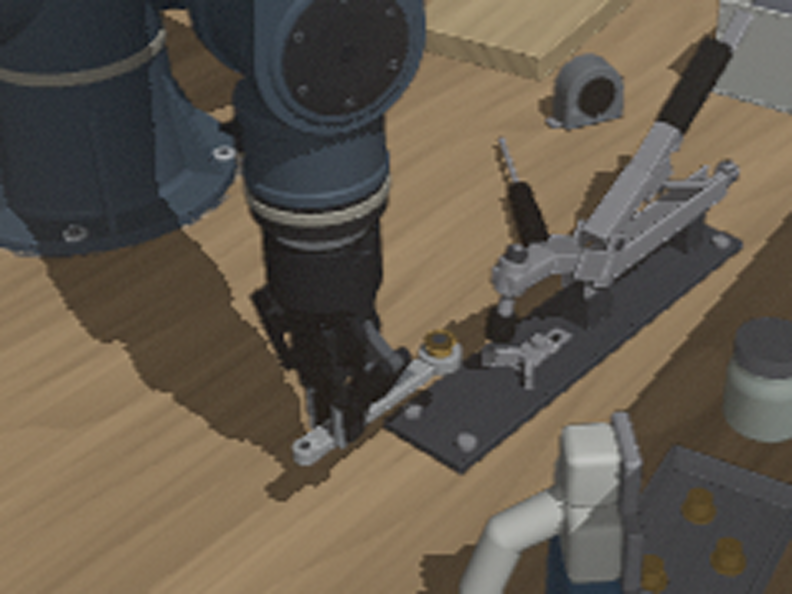

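Run:
```python
from h import *
c=manip.camera("wrist")
P=lambda u,v,z=10:cast(c,u/1.25,v/1.25,z)[:2]
a,b,a2,b2=P(308,111),P(483,111.5),P(303,5),P(488,5)
print(a,b,a2,b2, np.linalg.norm(a-b),(a+b)/2,(a2+b2)/2)
d=(a-a2);print(np.arctan2(d[1],d[0]));d=(b-b2);print(np.arctan2(d[1],d[0]));d=b-a;print(np.arctan2(d[1],d[0])-np.pi/2)
im=c["pixels"];g=im[...,2].astype(int)
for v in (20,60,75,84): print(v,[ (x) for x in range(230,410) if abs(g[v,x+1]-g[v,x-1])>25])
```

```text
[ 476.27014902 -102.34031022] [ 554.48170113 -105.89244039] [478.09764003 -59.98742969] [555.92998331 -63.29807276] 78.29217401120891 [ 515.37592508 -104.1163753 ] [517.01381167 -61.64275122]
-1.6139187324779698
-1.6047849623211428
-1.6161820884432585
20 [268, 274, 290, 291, 292, 330, 331, 332, 333, 348, 349, 350, 388]
60 [255, 287, 288, 289, 290, 291, 334, 335, 336, 386]
75 [256, 287, 288, 289, 290, 291, 334, 335, 336, 386]
84 [287, 288, 289, 290, 291, 334, 335, 336]
```

Run:
```python
from h import *
c=manip.camera("scene")
P=lambda u,v,z=10:cast(c,280+u/4,150+v/4,z)[:2]
a,b,r=P(68,511),P(161,569),P(497,294)
print(a,b,r,np.linalg.norm(a-b),np.linalg.norm(b-r),(a+b)/2); d=b-r;print(np.arctan2(d[1],d[0]))
crop(c,340,150,400,210,8,"x.png")
for z in (0,10):
  for q in (a,b): print(proj(c,[*q,z]))
```

```text
[ 478.35243643 -102.95667664] [ 556.60619933 -106.86308145] [565.91209123 272.22833114] 78.3512055220469 379.2056153633582 [ 517.47931788 -104.90987905]
-1.595339281409795
(np.float64(297.15543050393626), np.float64(280.7909959501777))
(np.float64(320.29758582726583), np.float64(295.3487184845293))
(np.float64(296.9999999999999), np.float64(277.75))
(np.float64(320.24999999999994), np.float64(292.25000000000006))
```

```bash
python3 -m creep '{"xyz":[[0.003,0.010,-0.010],[0.003,0.011,-0.012],[0,0.010,-0.014],[0,0,-0.010],[0,0,-0.004]],"angular":[[0,0,0.003],[0,0,0],[0,0,0],[0,0,0],[0,0,0]],"hand":[0.005,0.005,0.005,0.005,0.005]}' 60
python3 -m creep '{"xyz":[[0,0,-0.004],[0,0,0],[0,0,0]],"angular":[[0,0,0],[0,0,0],[0,0,0]],"hand":[0.005,0.005,0.005]}' 60
python3 - <<'E'
from h import *
s=st();print(R.from_rotvec(s["eef_rot"]).as_matrix().round(3)[:2,1])
c=manip.camera("scene");crop(c,260,170,400,300,4.5,"s4.png")
c=manip.camera("wrist");crop(c,0,0,640,400,1.25,"w4.png")
E
```

```text
clock: 4.23
tool_pos: [513.0, -152.7, 19.5]
eef_rot: [-2.265, -2.174, 0.002]
contact_force: [0.2, 0.1, -0.9]
gripper_width: 0.187
clock: 4.48
tool_pos: [514.1, -153.5, 17.6]
eef_rot: [2.267, 2.175, 0.0]
contact_force: [0.3, -0.2, -1.3]
gripper_width: 0.187
t4.48 [ 514.1 -153.5   17.6] [2.267 2.175 0.   ] F [ 0.3 -0.2 -1.3] M [-0.14 -0.01  0.  ] g0.187
[ 0.999 -0.042]
```

View pics/s4.png

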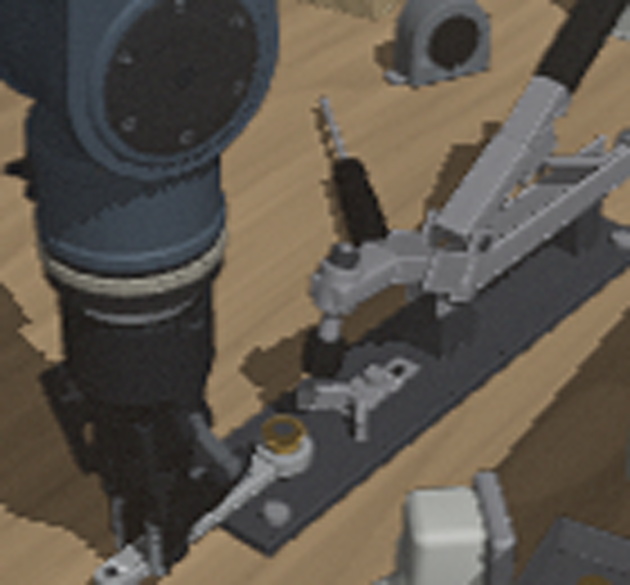

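View pics/w4.png

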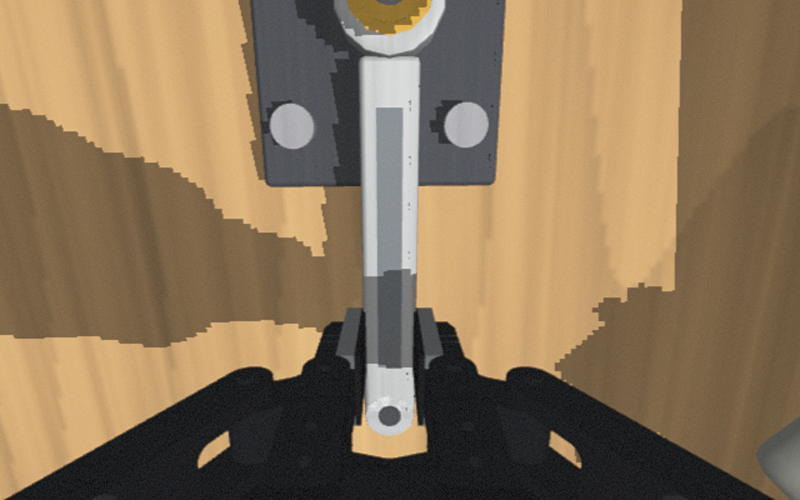

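```bash
python3 -m creep '{"xyz":[[-0.003,0,-0.002],[0,0,-0.002],[0,0,-0.001],[0,0,0],[0,0,0]],"angular":[[0,0,0.003],[0,0,0],[0,0,0],[0,0,0],[0,0,0]],"hand":[0.005,0.005,0.005,0.005,0.005]}' 60
python3 - <<'E'
from h import *
s=st()
E
```

```text
clock: 5.0
tool_pos: [510.9, -153.0, 12.3]
eef_rot: [-2.263, -2.179, 0.0]
contact_force: [-0.5, -0.1, -1.9]
gripper_width: 0.188
t5.00 [ 510.9 -153.    12.3] [-2.263 -2.179  0.   ] F [-0.5 -0.1 -1.9] M [-0.04  0.07  0.05] g0.188
```

```bash
python3 -m creep '{"xyz":[[0,0.003,-0.0005],[0.0005,0.006,0],[0,0.006,0],[0,0.005,0],[0,0.002,0]],"angular":[[0,0,0],[0,0,0],[0,0,0],[0,0,0],[0,0,0]],"hand":[0.005,0.005,0.005,0.005,0.005]}' 60
python3 -m creep '{"xyz":[[0,0.002,0],[0,0.002,0],[0,0.001,0],[0,0.0,0]],"angular":[[0,0,0],[0,0,0],[0,0,0],[0,0,0]],"hand":[0.005,0.005,0.005,0.005]}' 60
python3 - <<'E'
from h import *
s=st()
c=manip.camera("scene");crop(c,260,170,400,300,4.5,"s5.png")
E
```

```text
clock: 5.42
tool_pos: [511.6, -130.0, 11.9]
eef_rot: [2.262, 2.18, 0.0]
contact_force: [-0.9, -1.4, 0.4]
gripper_width: 0.189
clock: 5.75
tool_pos: [511.6, -125.8, 11.9]
eef_rot: [-2.263, -2.179, -0.001]
contact_force: [1.3, 0.5, 0.7]
gripper_width: 0.188
t5.75 [ 511.6 -125.8   11.9] [-2.263e+00 -2.179e+00 -1.000e-03] F [1.3 0.5 0.7] M [ 0.16 -0.08  0.01] g0.188
```

View pics/s5.png

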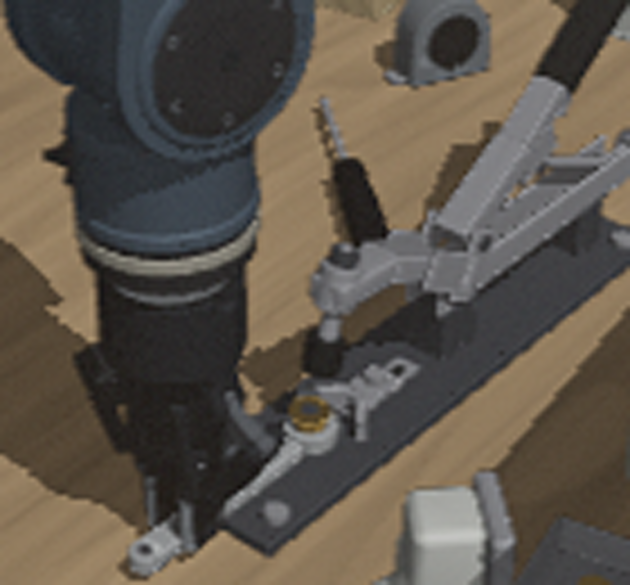

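```bash
for i in 1 2; do :; done; python3 -m creep '{"xyz":[[0,0.001,0],[0,0.001,0],[0,0.001,0],[0,0.001,0],[0,0,0]],"angular":[[0,0,0],[0,0,0],[0,0,0],[0,0,0],[0,0,0]],"hand":[0.005,0.005,0.005,0.005,0.005]}' 60
python3 -m creep '{"xyz":[[0,0.001,0],[0,0.001,0],[0,0,0]],"angular":[[0,0,0],[0,0,0],[0,0,0]],"hand":[0.005,0.005,0.005]}' 60
```

```text
clock: 6.22
tool_pos: [511.5, -121.9, 11.9]
eef_rot: [2.263, 2.179, 0.0]
contact_force: [1.4, -2.2, 3.8]
gripper_width: 0.187
clock: 6.47
tool_pos: [511.5, -119.9, 11.9]
eef_rot: [2.263, 2.179, 0.0]
contact_force: [0.3, -1.5, 2.8]
gripper_width: 0.188
```

```bash
python3 -m creep '{"xyz":[[0,0.001,0],[0,0.001,0],[0,0,0]],"angular":[[0,0,0],[0,0,0],[0,0,0]],"hand":[0.005,0.005,0.005]}' 60
```

```text
clock: 6.72
tool_pos: [511.5, -117.9, 11.9]
eef_rot: [2.263, 2.179, 0.0]
contact_force: [-0.8, -2.9, 3.3]
gripper_width: 0.186
```

```bash
python3 -m creep '{"xyz":[[0,0.001,0],[0,0,0]],"angular":[[0,0,0],[0,0,0]],"hand":[0.005,0.005]}' 60;  python3 -m creep '{"xyz":[[0,0.001,0],[0,0,0]],"angular":[[0,0,0],[0,0,0]],"hand":[0.005,0.005]}' 60
```

```text
clock: 6.88
tool_pos: [511.5, -116.9, 11.9]
eef_rot: [2.263, 2.179, 0.0]
contact_force: [0.2, -2.9, 4.4]
gripper_width: 0.188
clock: 7.05
tool_pos: [511.5, -115.9, 11.9]
eef_rot: [2.263, 2.179, 0.0]
contact_force: [0.0, -3.2, 5.4]
gripper_width: 0.188
```

```bash
python3 -m creep '{"xyz":[[0,0.001,0],[0,0,0]],"angular":[[0,0,0],[0,0,0]],"hand":[0.005,0.005]}' 60
```

```text
clock: 7.22
tool_pos: [511.5, -114.9, 11.8]
eef_rot: [2.263, 2.179, -0.0]
contact_force: [0.5, -3.8, 3.9]
gripper_width: 0.189
```

```bash
python3 -m creep '{"xyz":[[0,0.001,0.0003],[0,0,0]],"angular":[[0,0,0],[0,0,0]],"hand":[0.005,0.005]}' 60
```

```text
clock: 7.38
tool_pos: [511.2, -113.6, 11.9]
eef_rot: [-2.262, -2.178, -0.0]
contact_force: [-0.2, 0.1, 1.5]
gripper_width: 0.191
```

```bash
python3 -m creep '{"xyz":[[0,0.001,0],[0,0,0]],"angular":[[0,0,0],[0,0,0]],"hand":[0.005,0.005]}' 60
```

```text
clock: 7.55
tool_pos: [511.2, -112.7, 11.9]
eef_rot: [-2.263, -2.179, 0.0]
contact_force: [-0.4, -0.5, 0.1]
gripper_width: 0.19
```

```bash
python3 -m creep '{"xyz":[[0,0.001,0],[0,0,0]],"angular":[[0,0,0],[0,0,0]],"hand":[0.005,0.005]}' 60
```

```text
clock: 7.72
tool_pos: [511.5, -112.2, 12.0]
eef_rot: [2.263, 2.178, -0.001]
contact_force: [0.9, -4.6, -1.0]
gripper_width: 0.191
```

```bash
python3 -m creep '{"xyz":[[0,0.0007,0],[0,0,0]],"angular":[[0,0,0],[0,0,0]],"hand":[0.005,0.005]}' 60
python3 - <<'E'
from h import *
s=st()
c=manip.camera("scene");crop(c,280,210,370,290,7,"s6.png")
c=manip.camera("wrist");crop(c,0,0,640,400,1.25,"w6.png")
E
```

```text
clock: 7.88
tool_pos: [511.6, -111.9, 12.1]
eef_rot: [2.263, 2.178, -0.001]
contact_force: [1.6, -7.5, -0.9]
gripper_width: 0.189
t7.88 [ 511.6 -111.9   12.1] [ 2.263e+00  2.178e+00 -1.000e-03] F [ 1.6 -7.5 -0.9] M [-1.5  -0.27 -0.1 ] g0.189
```

View pics/s6.png

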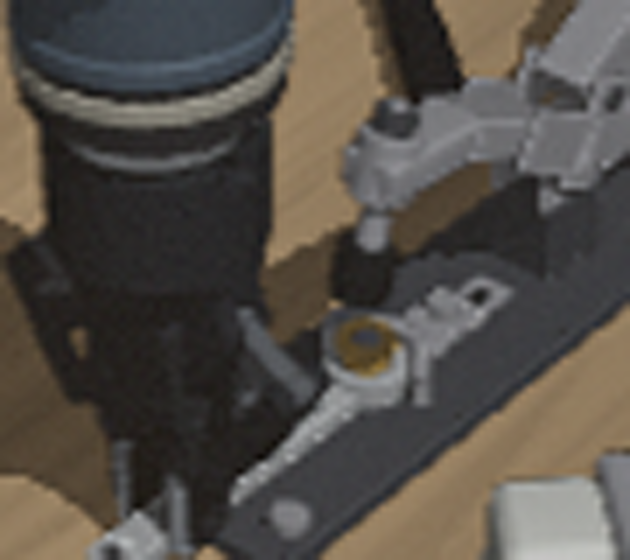

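View pics/w6.png

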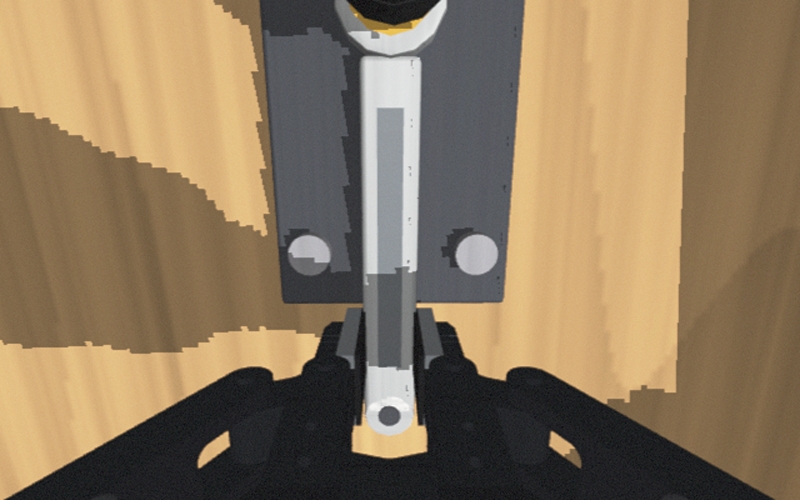

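```bash
python3 -m creep '{"xyz":[[0.0006,0.0003,0],[0,0,0]],"angular":[[0,0,0],[0,0,0]],"hand":[0.005,0.005]}' 60
python3 - <<'E'
from h import *
s=st()
E
```

```text
clock: 8.15
tool_pos: [512.2, -111.5, 12.0]
eef_rot: [2.263, 2.178, -0.001]
contact_force: [0.5, -5.1, -1.5]
gripper_width: 0.187
t8.15 [ 512.2 -111.5   12. ] [ 2.263e+00  2.178e+00 -1.000e-03] F [ 0.5 -5.1 -1.5] M [-1.43 -0.2  -0.12] g0.187
```

```bash
python3 -m creep '{"xyz":[[0.0004,0.0004,0],[0,0,0]],"angular":[[0,0,0],[0,0,0]],"hand":[0.005,0.005]}' 60
python3 - <<'E'
from h import *
s=st()
E
```

```text
clock: 8.32
tool_pos: [512.4, -111.5, 12.0]
eef_rot: [2.263, 2.177, -0.002]
contact_force: [-0.4, -9.5, -0.9]
gripper_width: 0.183
t8.32 [ 512.4 -111.5   12. ] [ 2.263e+00  2.177e+00 -2.000e-03] F [-0.4 -9.5 -0.9] M [-1.97 -0.03 -0.02] g0.183
```

```bash
python3 -m creep '{"xyz":[[0,-0.0004,0],[0,0,0],[0,0,0],[0,0,0],[0,0,0]],"angular":[[0,0,0],[0,0,0],[0,0,0],[0,0,0],[0,0,0]],"hand":[0.005,0.03,0.04,0.04,0.04]}' 60
python3 - <<'E'
from h import *
s=st()
c=manip.camera("wrist");crop(c,0,0,640,400,1.25,"w7.png")
c=manip.camera("scene");crop(c,280,210,370,290,7,"s7.png")
E
```

```text
clock: 8.73
tool_pos: [512.4, -110.8, 12.0]
eef_rot: [-2.263, -2.179, -0.0]
contact_force: [0.4, -0.3, 0.1]
gripper_width: 0.468
t8.73 [ 512.4 -110.8   12. ] [-2.263 -2.179 -0.   ] F [ 0.4 -0.3  0.1] M [ 0.01  0.   -0.05] g0.468
```

View pics/w7.png

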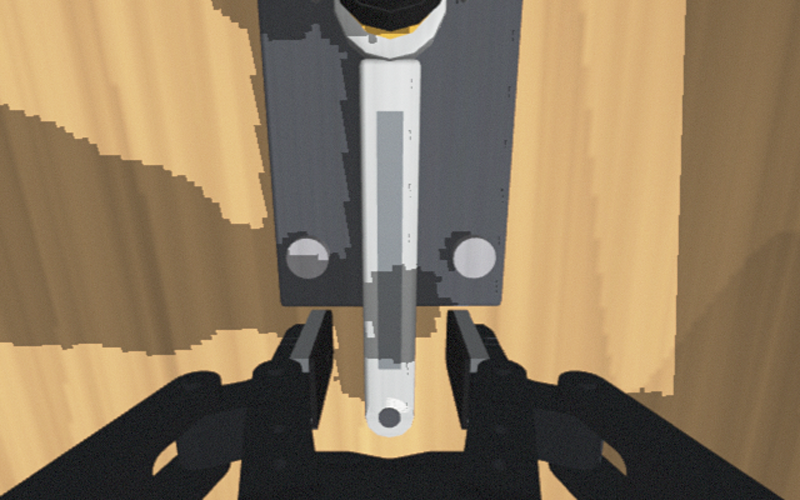

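View pics/s7.png

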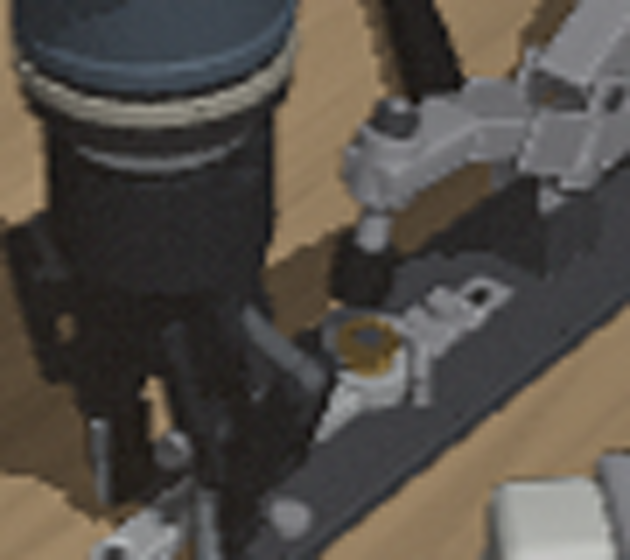

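```bash
python3 -m creep '{"xyz":[[0,0,0.012],[0,0,0.03],[0,0,0.04],[0,0,0.04],[0,0,0.04]],"angular":[[0,0,0],[0,0,0],[0,0,0],[0,0,0],[0,0,0]],"hand":[0.04,0.04,0.04,0.04,0.04]}' 60
python3 -m creep '{"xyz":[[0,0,0.04],[0,0,0.04],[0,0.02,0.03],[0.002,0.038,0.006],[0.002,0.038,0]],"angular":[[0,0,0],[0,0,0],[0,0,0],[0,0,0],[0,0,0]],"hand":[0.04,0.04,0.03,0.02,0.0]}' 60
python3 -m creep '{"xyz":[[0.002,0.039,0],[0.002,0.039,0],[0.002,0.039,0],[0.002,0.039,0],[0.001,0.039,0]],"angular":[[0,0,0],[0,0,0],[0,0,0],[0,0,0],[0,0,0]],"hand":[0,0,0,0,0]}' 60
python3 -m creep '{"xyz":[[0,0.038,0],[0,0.038,0],[0,0,0]],"angular":[[0,0,0],[0,0,0],[0,0,0]],"hand":[0,0,0]}' 60
python3 - <<'E'
from h import *
s=st()
c=manip.camera("wrist");crop(c,0,0,640,400,1.25,"w8.png")
c=manip.camera("scene");crop(c,260,90,420,290,3,"s8.png")
E
```

```text
clock: 9.25
tool_pos: [511.9, -110.8, 175.9]
eef_rot: [-2.263, -2.179, 0.0]
contact_force: [1.5, -1.0, 0.2]
gripper_width: 0.469
clock: 9.67
tool_pos: [517.4, -14.6, 292.8]
eef_rot: [2.264, 2.174, 0.005]
contact_force: [0.5, -0.3, -0.6]
gripper_width: 0.111
clock: 10.08
tool_pos: [525.1, 182.0, 290.2]
eef_rot: [2.263, 2.179, 0.0]
contact_force: [0.9, -0.4, 0.8]
gripper_width: -0.003
clock: 10.33
tool_pos: [524.5, 261.7, 289.1]
eef_rot: [-2.257, -2.183, 0.0]
contact_force: [0.4, -1.2, -0.5]
gripper_width: -0.0
t10.33 [524.5 261.7 289.1] [-2.257 -2.183  0.   ] F [ 0.4 -1.2 -0.5] M [ 0.03  0.05 -0.02] g-0.000
```

View pics/w8.png

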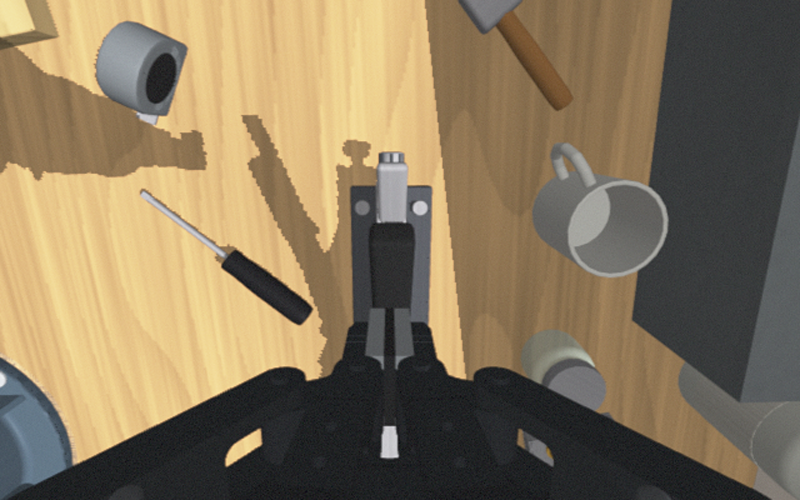

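View pics/s8.png

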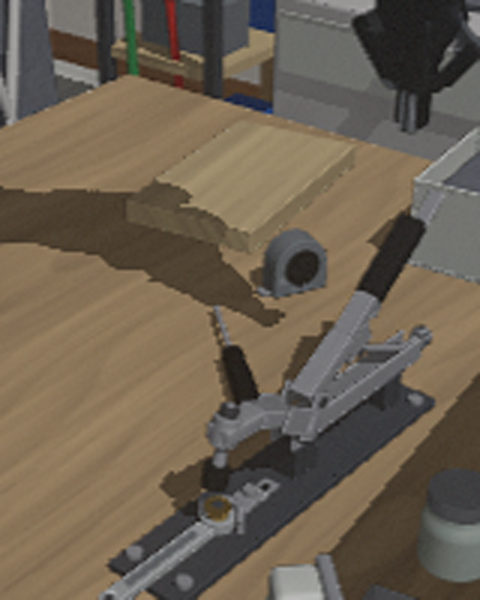

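Run:
```python
from h import *
c=manip.camera("wrist")
P=lambda u,v,z:print(cast(c,u/1.25,v/1.25,z).round(1))
P(392,225,200);P(391,225,200);P(392,195,205);P(392,190,10);P(391.5,152,200)
P(352,186,10);P(432,186,10)
```

```text
[528.4 279.4 200. ]
[527.9 279.4 200. ]
[529.  296.3 205. ]
[529.5 275.   10. ]
[529.5 318.  200. ]
[491.  280.3  10. ]
[568.2 277.5  10. ]
```

```bash
python3 -m creep '{"xyz":[[0.0025,-0.001,-0.03],[0,0,-0.03],[0,0,-0.018],[0,0,-0.006],[0,0,0]],"angular":[[0,0,0],[0,0,0],[0,0,0],[0,0,0],[0,0,0]],"hand":[0,0,0,0,0]}' 60
python3 -m creep '{"xyz":[[0,0,-0.003],[0,0,-0.003],[0,0,0]],"angular":[[0,0,0],[0,0,0],[0,0,0]],"hand":[0,0,0]}' 60
python3 - <<'E'
from h import *
s=st()
c=manip.camera("wrist");crop(c,0,0,640,400,1.25,"w9.png")
c=manip.camera("scene");crop(c,330,100,420,220,5,"s9.png")
E
```

```text
clock: 10.9
tool_pos: [527.4, 253.6, 205.3]
eef_rot: [-2.264, -2.177, 0.003]
contact_force: [-1.1, -0.4, 0.4]
gripper_width: 0.001
clock: 11.15
tool_pos: [528.4, 255.0, 200.7]
eef_rot: [2.263, 2.178, 0.002]
contact_force: [-0.1, -0.1, -0.1]
gripper_width: 0.001
t11.15 [528.4 255.  200.7] [2.263e+00 2.178e+00 2.000e-03] F [-0.1 -0.1 -0.1] M [-0.02  0.06  0.02] g0.001
```

View pics/w9.png

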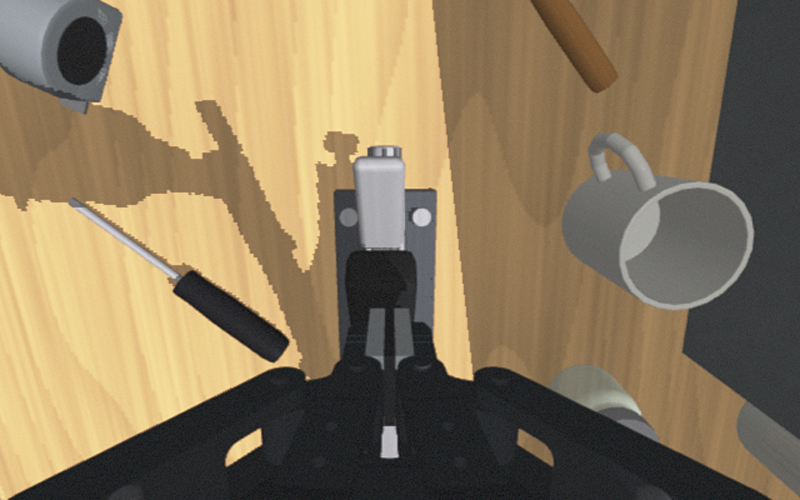

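View pics/s9.png

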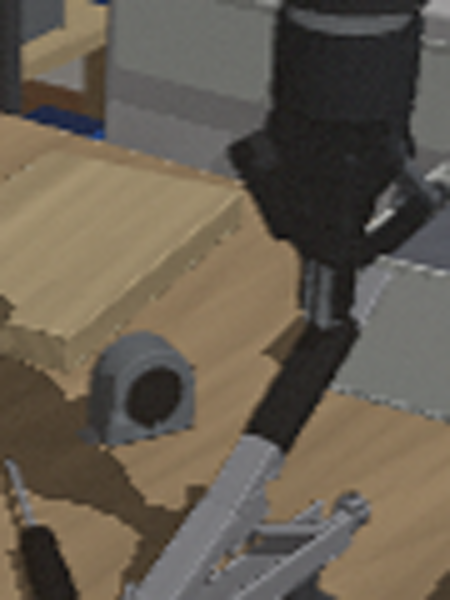

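```bash
python3 -m creep '{"xyz":[[-0.003,0.005,0],[0,0,-0.002],[0,0,-0.002],[0,0,0]],"angular":[[0,0,0],[0,0,0],[0,0,0],[0,0,0]],"hand":[0,0,0,0]}' 60
python3 - <<'E'
from h import *
s=st()
E
```

```text
clock: 11.58
tool_pos: [525.0, 260.2, 196.1]
eef_rot: [2.263, 2.179, 0.001]
contact_force: [0.0, 0.6, 3.8]
gripper_width: 0.002
t11.58 [525.  260.2 196.1] [2.263e+00 2.179e+00 1.000e-03] F [0.  0.6 3.8] M [ 0.03 -0.08 -0.01] g0.002
```

```bash
python3 -m creep '{"xyz":[[0,0.003,-0.005],[0,0.003,-0.005],[0,0.003,-0.005],[0,0.0025,-0.005],[0,0,0]],"angular":[[0,0,0],[0,0,0],[0,0,0],[0,0,0],[0,0,0]],"hand":[0,0,0,0,0]}' 60
python3 - <<'E'
from h import *
s=st()
c=manip.camera("scene");crop(c,260,90,420,290,3,"s10.png")
E
```

```text
clock: 12.0
tool_pos: [524.5, 271.8, 174.7]
eef_rot: [-2.262, -2.179, 0.002]
contact_force: [1.2, -1.7, 0.7]
gripper_width: -0.001
t12.00 [524.5 271.8 174.7] [-2.262e+00 -2.179e+00  2.000e-03] F [ 1.2 -1.7  0.7] M [-0.28 -0.15  0.01] g-0.001
```

View pics/s10.png

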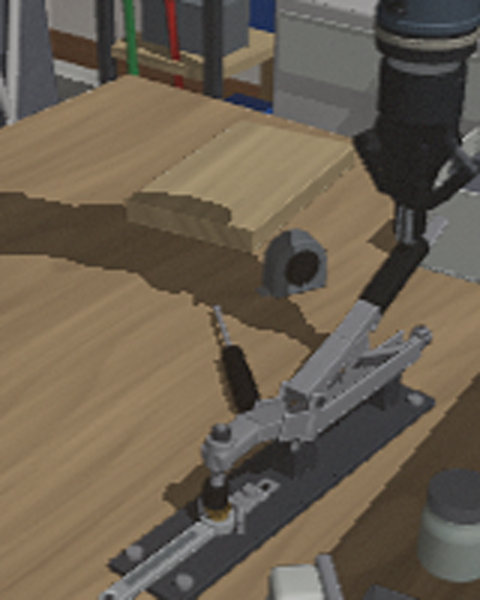

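```bash
python3 -m creep '{"xyz":[[0,0.002,-0.005],[0,0.002,-0.005],[0,0.0015,-0.005],[0,0.0015,-0.005],[0,0,0]],"angular":[[0,0,0],[0,0,0],[0,0,0],[0,0,0],[0,0,0]],"hand":[0,0,0,0,0]}' 60
python3 -m creep '{"xyz":[[0,0.0012,-0.004],[0,0.0012,-0.004],[0,0.001,-0.003],[0,0,0]],"angular":[[0,0,0],[0,0,0],[0,0,0],[0,0,0]],"hand":[0,0,0,0]}' 60
```

```text
clock: 12.47
tool_pos: [525.1, 279.1, 155.8]
eef_rot: [-2.263, -2.179, -0.001]
contact_force: [1.0, -0.9, 8.3]
gripper_width: -0.001
clock: 12.8
tool_pos: [525.0, 282.3, 144.7]
eef_rot: [-2.263, -2.179, -0.001]
contact_force: [2.6, 0.0, 3.7]
gripper_width: 0.003
```

```bash
python3 -m creep '{"xyz":[[0,0.0005,-0.003],[0,0.0005,-0.003],[0,0,0]],"angular":[[0,0,0],[0,0,0],[0,0,0]],"hand":[0,0,0]}' 60
python3 -m creep '{"xyz":[[0,0.0005,-0.003],[0,0.0005,-0.003],[0,0,0]],"angular":[[0,0,0],[0,0,0],[0,0,0]],"hand":[0,0,0]}' 60
```

```text
clock: 13.05
tool_pos: [524.8, 283.0, 138.5]
eef_rot: [-2.263, -2.179, 0.001]
contact_force: [0.1, 1.1, 2.1]
gripper_width: 0.001
clock: 13.3
tool_pos: [524.5, 283.7, 132.1]
eef_rot: [-2.263, -2.179, 0.002]
contact_force: [0.8, 0.3, -0.6]
gripper_width: 0.002
```

```bash
python3 -m creep '{"xyz":[[0,0.0003,-0.002],[0,0,0]],"angular":[[0,0,0],[0,0,0]],"hand":[0,0]}' 60
```

```text
clock: 13.47
tool_pos: [524.7, 284.0, 130.6]
eef_rot: [-2.263, -2.179, 0.001]
contact_force: [-0.5, 0.6, 0.0]
gripper_width: 0.001
```

Force has faded to zero; look whether it has snapped.

Run:
```python
from h import *
c=manip.camera("scene");crop(c,260,90,420,290,3,"s11.png")
```

```text
(no output)
```

View pics/s11.png

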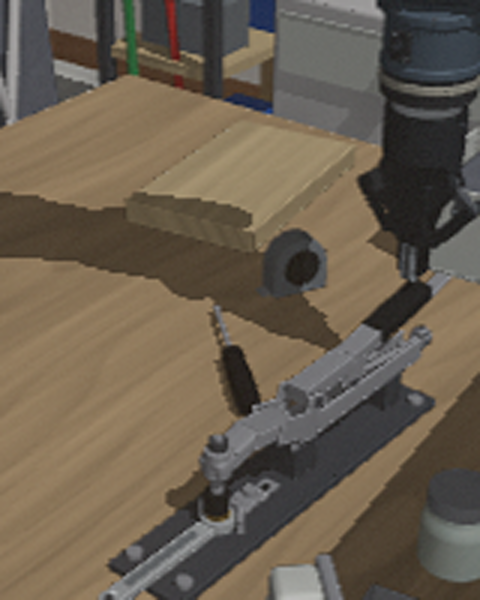

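```bash
python3 -m creep '{"xyz":[[0,0,0.01],[0,0,0.02],[0,0,0]],"angular":[[0,0,0],[0,0,0],[0,0,0]],"hand":[0,0,0]}' 60
python3 - <<'E'
from h import *
s=st()
c=manip.camera("scene");crop(c,330,150,420,240,7,"s12.png")
for p in [(527,331,106),(526,284,119),(526,267,119)]: u,v=proj(c,p);print((u-330)*7,(v-150)*7)
c=manip.camera("wrist");crop(c,0,0,640,400,1.25,"w12.png")
E
```

```text
clock: 13.77
tool_pos: [526.2, 284.8, 165.1]
eef_rot: [2.262, 2.178, 0.006]
contact_force: [0.4, 0.1, 0.7]
gripper_width: 0.004
t13.77 [526.2 284.8 165.1] [2.262 2.178 0.006] F [0.4 0.1 0.7] M [0.06 0.03 0.01] g0.004
529.7659131803756 233.88985452858518
472.6798552100332 249.2494944395701
451.08768892915435 265.31961303960816
```

View pics/s12.png

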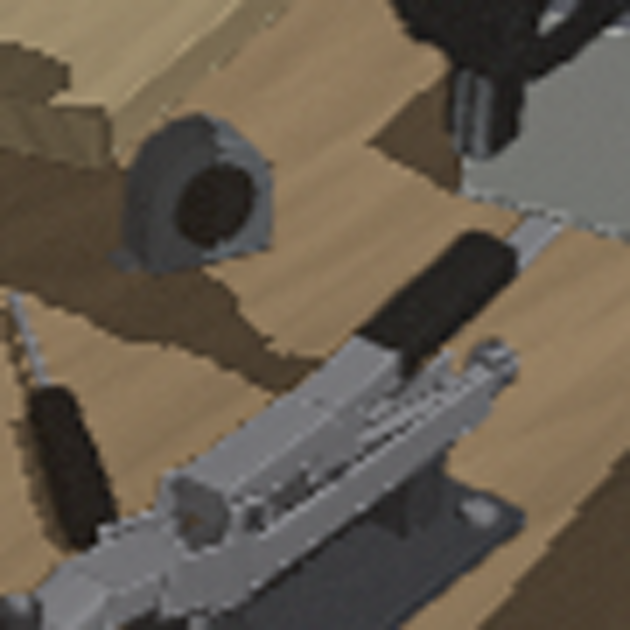

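View pics/w12.png

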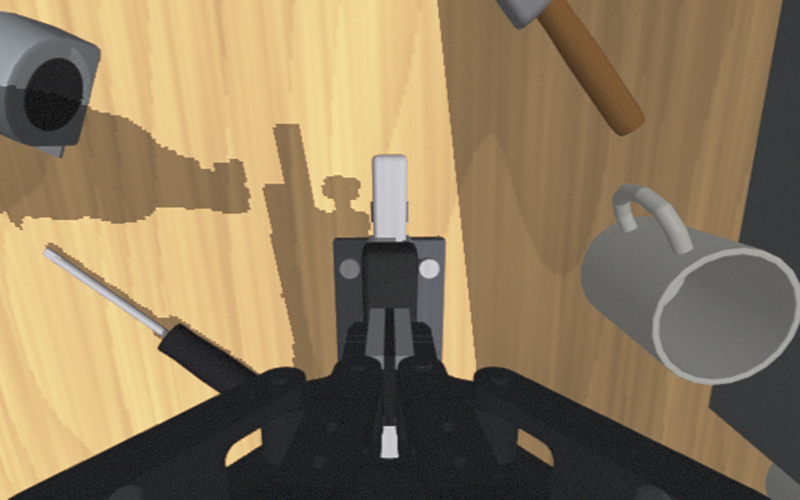

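Run:
```python
from h import *
c=manip.camera("wrist")
for u,v in [(390,155),(390,196),(390,240),(373,196),(407,196)]: print(cast(c,u/1.25,v/1.25,109).round(1))
c=manip.camera("scene");crop(c,300,210,370,280,8,"s13.png")
```

```text
[529.4 345.3 109. ]
[528.7 327.3 109. ]
[527.9 306.9 109. ]
[521.  327.6 109. ]
[536.4 327.  109. ]
```

View pics/s13.png

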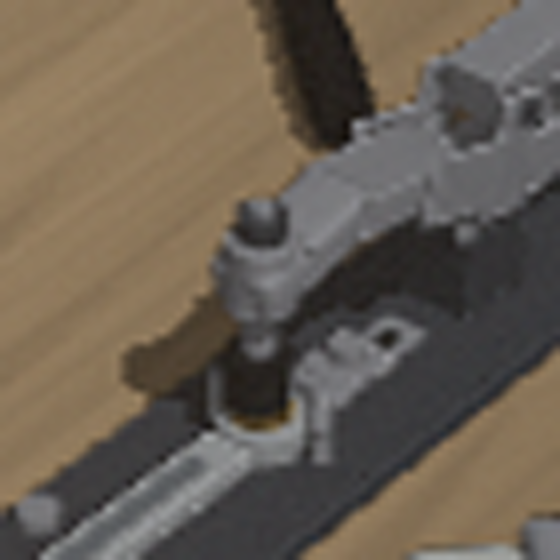

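```bash
python3 -m creep '{"xyz":[[0.001,0.015,0],[0.001,0.02,0],[0.001,0.01,0],[0,0,0],[0,0,0]],"angular":[[0,0,0],[0,0,0],[0,0,0],[0,0,0],[0,0,0]],"hand":[0.03,0.04,0.04,0.04,0.04]}' 30
python3 - <<'E'
from h import *
s=st()
c=manip.camera("wrist");crop(c,0,0,640,400,1.25,"w14.png")
E
```

```text
clock: 14.38
tool_pos: [527.7, 329.2, 160.5]
eef_rot: [-2.262, -2.18, 0.002]
contact_force: [0.3, -0.5, -0.7]
gripper_width: 0.469
t14.38 [527.7 329.2 160.5] [-2.262e+00 -2.180e+00  2.000e-03] F [ 0.3 -0.5 -0.7] M [-0.01 -0.03 -0.02] g0.469
```

View pics/w14.png

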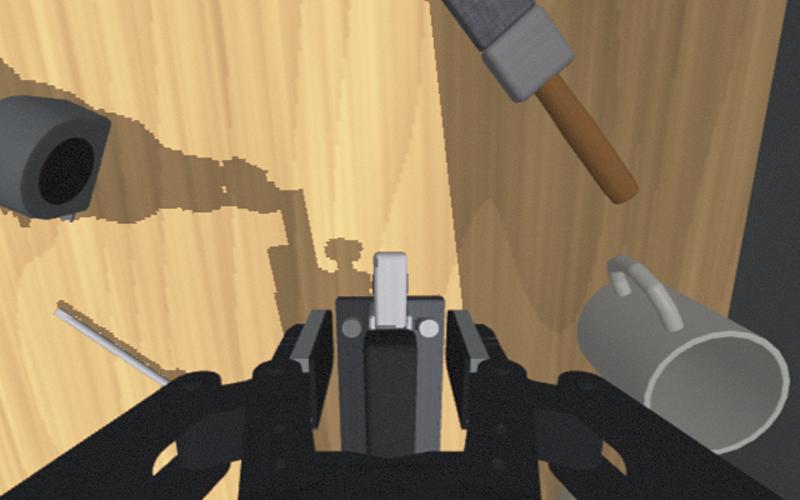

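```bash
python3 - <<'E'
from h import *
c=manip.camera("wrist")
for u,v in [(390,253),(390,328),(374,290),(407,290)]: print(cast(c,u/1.25,v/1.25,109).round(1))
E
python3 -m creep '{"xyz":[[0.001,0.001,-0.02],[0,0,-0.02],[0,0,-0.015],[0,0,-0.008],[0,0,0]],"angular":[[0,0,0],[0,0,0],[0,0,0],[0,0,0],[0,0,0]],"hand":[0.04,0.04,0.04,0.04,0.04]}' 30
python3 - <<'E'
from h import *
s=st()
c=manip.camera("wrist");crop(c,0,0,640,400,1.25,"w15.png")
E
```

```text
[529.8 345.3 109. ]
[528.4 307.5 109. ]
[521.5 327.4 109. ]
[537.2 326.8 109. ]
clock: 14.9
tool_pos: [528.1, 329.0, 96.5]
eef_rot: [-2.264, -2.178, 0.004]
contact_force: [0.7, 0.0, -0.9]
gripper_width: 0.467
t14.90 [528.1 329.   96.5] [-2.264 -2.178  0.004] F [ 0.7  0.  -0.9] M [-0.02 -0.03  0.02] g0.467
```

View pics/w15.png

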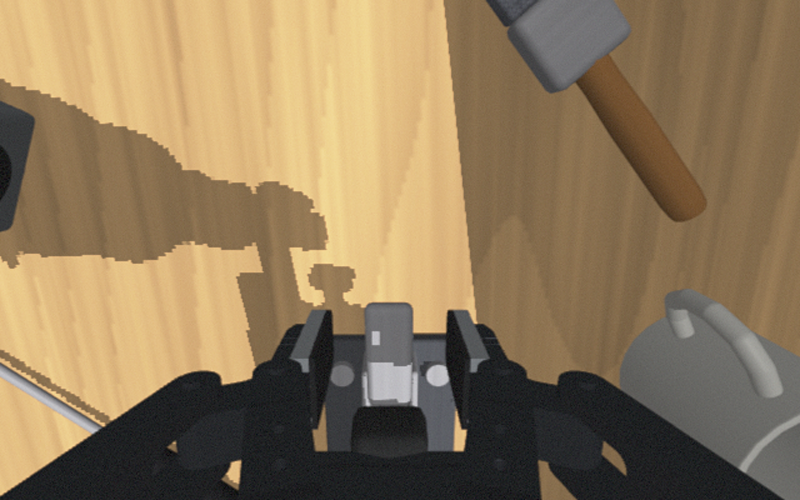

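```bash
python3 -m creep '{"xyz":[[0,0.001,-0.004],[0,0,0],[0,0,0],[0,0,0],[0,0,0]],"angular":[[0,0,0],[0,0,0],[0,0,0],[0,0,0],[0,0,0]],"hand":[0.03,0.02,0.01,0.005,0.005]}' 40
python3 -m creep '{"xyz":[[0,0,0],[0,0,0]],"angular":[[0,0,0],[0,0,0]],"hand":[0.005,0.005]}' 40
python3 - <<'E'
from h import *
s=st()
E
```

```text
clock: 15.37
tool_pos: [528.5, 331.5, 94.6]
eef_rot: [-2.262, -2.179, 0.0]
contact_force: [-5.3, 1.2, 0.9]
gripper_width: 0.173
clock: 15.53
tool_pos: [528.5, 331.5, 94.6]
eef_rot: [-2.262, -2.179, 0.0]
contact_force: [-5.9, 0.5, 1.3]
gripper_width: 0.172
t15.53 [528.5 331.5  94.6] [-2.262 -2.179  0.   ] F [-5.9  0.5  1.3] M [0.17 1.   0.01] g0.172
```

```bash
python3 -m creep '{"xyz":[[-0.0007,0,0.001],[0,0,0.002],[0,0,0.002],[0,0,0]],"angular":[[0,0,0],[0,0,0],[0,0,0],[0,0,0]],"hand":[0.005,0.005,0.005,0.005]}' 40
python3 -m creep '{"xyz":[[0,0,0.003],[0,0,0.003],[0,0,0]],"angular":[[0,0,0],[0,0,0],[0,0,0]],"hand":[0.005,0.005,0.005]}' 40
python3 - <<'E'
from h import *
s=st()
c=manip.camera("scene");crop(c,330,150,420,240,7,"s16.png")
E
```

```text
clock: 15.87
tool_pos: [528.2, 331.0, 99.4]
eef_rot: [2.263, 2.179, -0.0]
contact_force: [-1.3, -1.4, -4.1]
gripper_width: 0.171
clock: 16.12
tool_pos: [528.1, 330.4, 105.5]
eef_rot: [2.263, 2.178, -0.002]
contact_force: [-2.6, -6.3, -3.3]
gripper_width: 0.174
t16.12 [528.1 330.4 105.5] [ 2.263e+00  2.178e+00 -2.000e-03] F [-2.6 -6.3 -3.3] M [-0.95  0.5  -0.04] g0.174
```

View pics/s16.png

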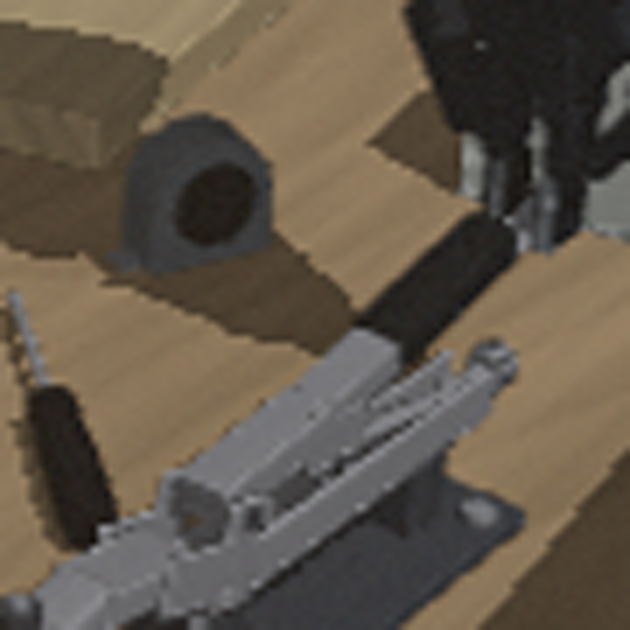

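```bash
python3 -m creep '{"xyz":[[0,-0.001,0.006],[0,-0.001,0.008],[0,-0.0015,0.008],[0,-0.002,0.008],[0,-0.002,0.008]],"angular":[[0,0,0],[0,0,0],[0,0,0],[0,0,0],[0,0,0]],"hand":[0.005,0.005,0.005,0.005,0.005]}' 40
python3 -m creep '{"xyz":[[0,-0.0025,0.008],[0,-0.003,0.008],[0,-0.003,0.008],[0,0,0]],"angular":[[0,0,0],[0,0,0],[0,0,0],[0,0,0]],"hand":[0.005,0.005,0.005,0.005]}' 40
python3 - <<'E'
from h import *
s=st()
c=manip.camera("scene");crop(c,260,90,420,290,3,"s17.png")
E
```

```text
clock: 16.58
tool_pos: [528.0, 323.1, 144.0]
eef_rot: [2.263, 2.178, -0.001]
contact_force: [-2.7, -4.3, -3.0]
gripper_width: 0.171
clock: 16.92
tool_pos: [528.2, 314.8, 169.2]
eef_rot: [-2.264, -2.179, -0.001]
contact_force: [-7.9, -1.2, 1.5]
gripper_width: 0.172
t16.92 [528.2 314.8 169.2] [-2.264e+00 -2.179e+00 -1.000e-03] F [-7.9 -1.2  1.5] M [-0.01  1.73 -0.09] g0.172
```

View pics/s17.png

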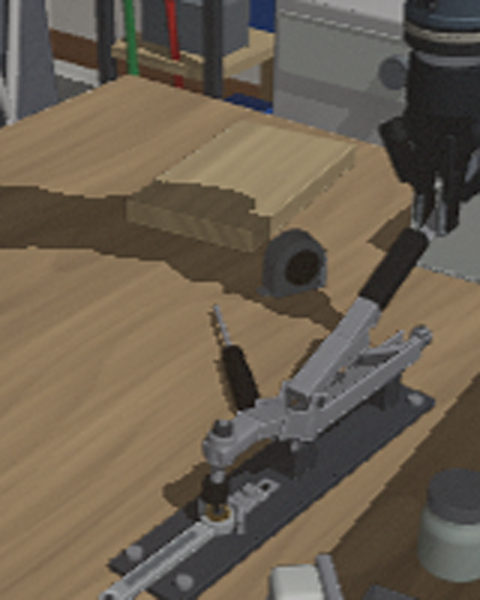

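```bash
python3 -m creep '{"xyz":[[-0.001,-0.003,0.006],[0,-0.003,0.006],[0,-0.003,0.005],[0,0,0]],"angular":[[0,0,0],[0,0,0],[0,0,0],[0,0,0]],"hand":[0.005,0.005,0.005,0.005]}' 40
python3 -m creep '{"xyz":[[0,0,0],[0,0,0],[0,0,0],[0,0,0],[0,0,0]],"angular":[[0,0,0],[0,0,0],[0,0,0],[0,0,0],[0,0,0]],"hand":[0.02,0.03,0.04,0.05,0.05]}' 40
python3 - <<'E'
from h import *
s=st()
c=manip.camera("scene");crop(c,260,90,420,290,3,"s18.png")
c=manip.camera("wrist");crop(c,0,0,640,400,1.25,"w18.png")
E
```

```text
clock: 17.3
tool_pos: [527.6, 306.1, 186.0]
eef_rot: [2.263, 2.179, 0.003]
contact_force: [-5.6, 3.2, 3.7]
gripper_width: 0.174
clock: 17.72
tool_pos: [527.3, 306.1, 184.0]
eef_rot: [2.263, 2.179, -0.0]
contact_force: [-1.1, -0.2, 0.3]
gripper_width: 0.583
t17.72 [527.3 306.1 184. ] [ 2.263  2.179 -0.   ] F [-1.1 -0.2  0.3] M [-0.02 -0.04  0.03] g0.583
```

View pics/s18.png

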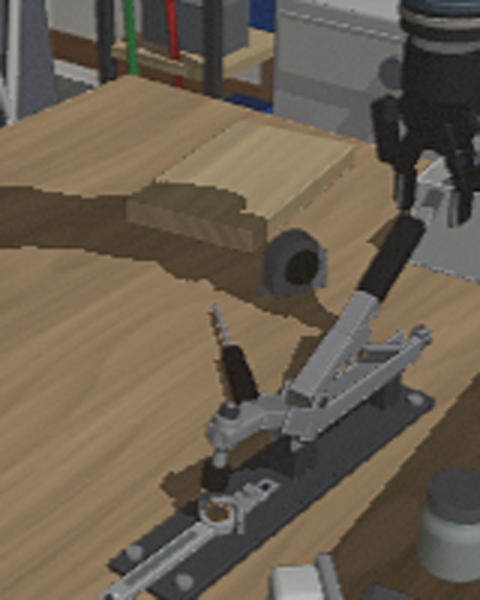

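View pics/w18.png

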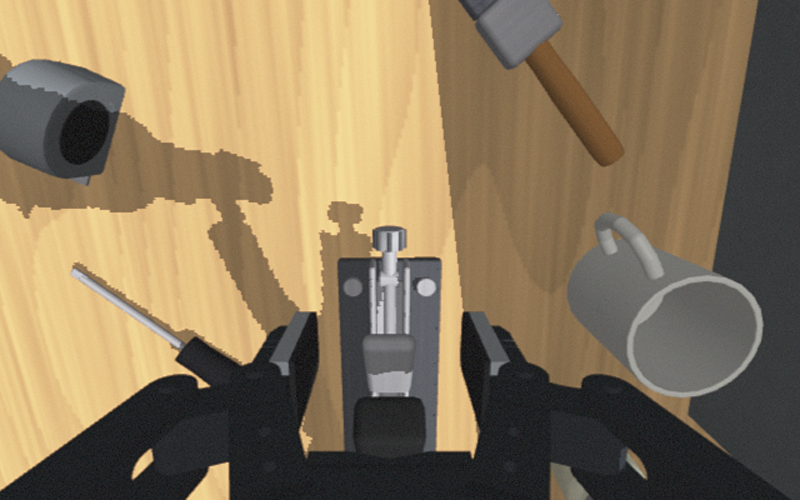

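```bash
python3 -m creep '{"xyz":[[0,0,0.02],[0,0,0.03],[0,0,0.03],[-0.02,0,0.03],[-0.03,0,0.0]],"angular":[[0,0,0],[0,0,0],[0,0,0],[0,0,0],[0,0,0]],"hand":[0.05,0.05,0.05,0.05,0.05]}' 40
python3 -m creep '{"xyz":[[-0.03,0,0],[0,0,0],[0,0,0],[0,0,0]],"angular":[[0,0,0],[0,0,0],[0,0,0],[0,0,0]],"hand":[0.05,0.05,0.05,0.05]}' 40
python3 - <<'E'
from h import *
s=st()
c=manip.camera("scene");crop(c,260,150,420,290,5,"s19.png");crop(c,300,210,370,280,8,"s19b.png");crop(c,0,0,640,400,1.25,"s19c.png")
c=manip.camera("top");crop(c,0,0,640,400,1.25,"t19.png")
E
```

```text
clock: 18.23
tool_pos: [479.7, 307.0, 299.0]
eef_rot: [2.264, 2.176, 0.011]
contact_force: [0.9, 1.7, 0.9]
gripper_width: 0.584
clock: 18.57
tool_pos: [447.5, 306.3, 294.3]
eef_rot: [2.263, 2.179, 0.001]
contact_force: [0.0, 0.2, -0.5]
gripper_width: 0.587
t18.57 [447.5 306.3 294.3] [2.263e+00 2.179e+00 1.000e-03] F [ 0.   0.2 -0.5] M [ 0.06  0.01 -0.03] g0.587
```

View pics/s19.png

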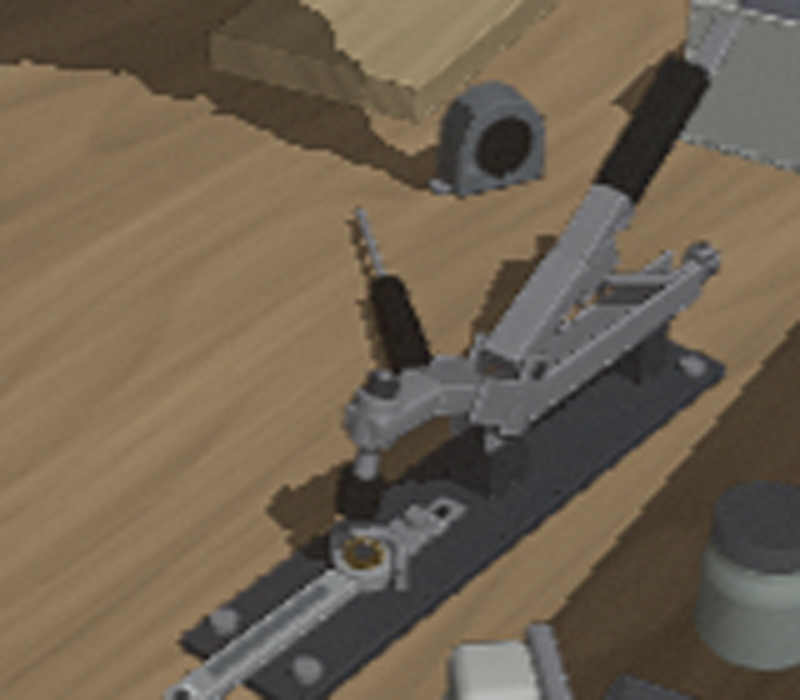

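View pics/s19b.png

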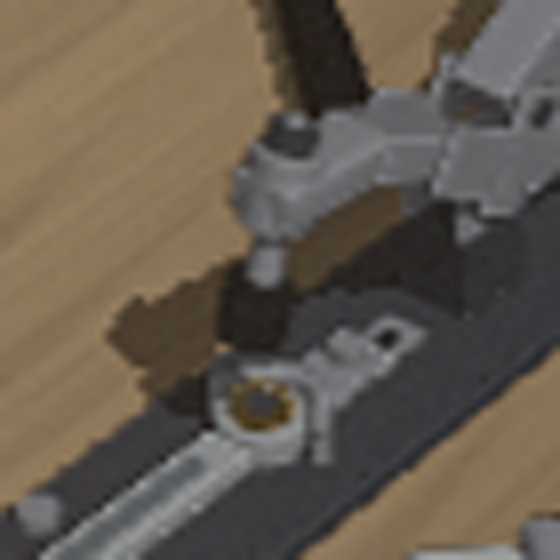

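View pics/t19.png

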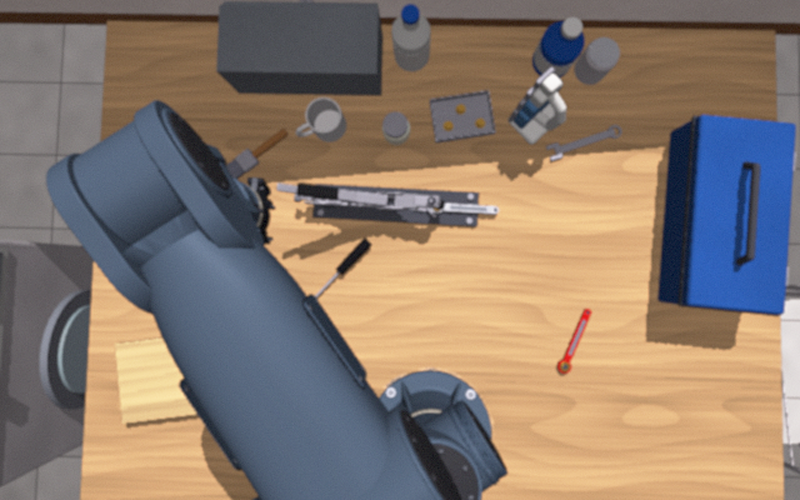

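```bash
python3 -c "
from workcell import manip
print(manip.hand_in())"
```

```text
the job is handed in; nothing more can be done
None
```

I've handed the job in. The strut lies free in the V-stop with its bush home, and the clamp is fully open. It took about 18.7 s of the 61 s, and no verdict was reported.

- **Loading:** I gripped the strut at its grip point and slid it along the plate into the V. It stopped moving at about 9.5 N of push, with almost no sideways force, so I took it to be touching both walls. I then let go.
- **Locking:** I pressed the sleeve down along its arc. The push peaked at about 8 N in the readings between moves (10 to 16 N was expected), then faded to zero at a tool height of about 131 mm. When I lifted the gripper the handle stayed down. Its tail showed up in the scene image where a locked one should be.
- **Releasing:** I pinched the tail, lifted it until the lock broke (about 4 N), and followed it up nearly to the open position before letting go. The clamp looked fully open afterwards.

**Last checks:** The final scene picture shows the bush flange down on the eye. The eye is within a fraction of a pixel of where I released it. In the pictures I saw nothing else on the worktop moved, though I compared them only by eye, and the force readings were near zero.

**Disagreements:** The overhead camera placed things 4 to 6 mm off in x from the wrist and scene cameras. I used the wrist and scene cameras, plus touch. I judged "bush home" and "fully open" from pictures only.

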